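# Shim the short foot of a rocking balance

### The job

The balance rocks because its front left levelling foot has seized short and hangs clear of the bench. With the fingertips push the thicker of the two wooden wedges, thin end first, under that foot until it is just snug, so that the balance no longer rocks there, still stands level and is not shoved along. Then press down on that front left corner with the fingertips, about as hard as on a doorbell (roughly 10 N), to show that it no longer dips, and finish while still pressing; only slide the wedge, never pinch or lift it, and leave the thinner wedge, the timer and the glass dish alone.

Things in the scene. Friction and masses are not known exactly. Their poses are not given: they have to be found in the camera images.
- balance: Cream lab balance, loose, 2.4 kg. x to its back, y to its left; origin mid-plan, 10 mm above the bench. Housing x -134..134, y -91..97 mm, underside 22 mm above the bench; front panel top 36-42 mm, rear part (x > -46) 81 mm over the origin. Rubber feet 28 mm across at (+-110, 77 and -71); the one at (-110, 77) hangs short, so over about 3 N on that corner tips it 6 mm down.
- short_foot (a point): Centre of the flat underside of the short front left foot, a rubber disc 28 mm across and 4 mm thick, at (-110, 77, -4) mm in the balance's frame: 6 mm above the bench while the balance is level. Its rim lies 6 mm inside the left side of the housing, so a wedge slides under it from the left.
- press_corner (a point): The place to press: spot on the flat top of the housing at its front left corner, nearly over the short foot, at (-116, 80, 37) mm in the balance's frame, 47 mm above the bench. The nearest key begins 11 mm to the balance's right of it.
- thick_wedge: The wedge to use: wood, 90 x 32 mm, 40 g, flat below, top sloping from 2 mm at the thin end (x = +45) to 14 mm at the heel (x = -45 mm). Origin mid-underside. It is 6 mm thick at x = +15, where the rim of the level foot meets it. Lies left of the balance, pointing at it, 30-42 mm before or behind the short foot's line. Stays put once loaded; over about 6 N of push on it shoves the balance.
- slim_wedge: The wedge to leave alone: the same 90 x 32 mm outline and frame, wood, but only 2 mm thick at the thin end and 4 mm at the heel, too thin for the 6 mm gap.
- bench_timer: Small light grey bench timer, 66 x 62 x 21 mm, lying left of the work; origin mid-underside. To be left alone.
- herb_dish: Round glass dish with dry herb, 110 mm across, 25 mm high, right of the balance; origin mid-underside. To be left alone.

How it is judged:
By the outcome, as a careful person would: the job done as asked, in the order asked, and still so for the second after the job is handed in, while the arm keeps its last pose, push and grip.
It also fails if it takes over 45 s, if anything falls off the work surface, if the arm or the gripper's body presses on something with over 40 N, if the wrist force passes 120 N, or if a joint passes its speed limit or range.

### The arm

A 6-joint arm with a two-finger parallel gripper is mounted at the origin on a cart in front of the work surface, level with it; the furniture and walls round the work are solid. World frame = base frame: x ahead of the robot, y to its left, z up, the work surface at z = 0. Lengths are in m, angles in rad, forces in N, time in s.
With the tool pointing down it reaches from about 0.35 to 0.85 m from the base axis. Payload 8.1 kg.
Tool frame: the origin (TCP) lies on the centre line of the jaws, within the pads' length; the fingertips stand 22 mm ahead of it and the grasp point (between the pads) lies 3 mm ahead of it; z points along the fingers, y is the line along which they close (so a half turn about z gives the same grasp; the last joint's range is limited). The gripper opens to 93 mm and grips with 3 to 60 N. Pads are 15 mm wide; open, the fingers measure 128 mm over their backs; the gripper's body (75 mm by 188 mm) begins 65 mm behind the grasp point.
Start: joints at [-1.186, 0.13, 1.488, -0, 1.523, -0.085], TCP at [0.272, -0.535, 0.241] pointing down, gripper open.
Joint ranges: [-2.96, 2.96], [-0.89, 2.26], [0.02, 2.5], [-1.34, 4.48], [0, 2.73], [-2.66, 2.66]. Speed limits (rad/s): [2.39, 2.39, 2.79, 3.14, 3.14, 3.14].

### API

Orientations are given as a rotation vector (axis times angle).
In Python, from plant import robot gives the robot as it stands.
- The arm moves only by the shell command python3 inch.py [FORCE], which reads ROWS from standard input. ROWS is a JSON object whose key "plan" holds a list of rows, 1 to 20 of them, each of 5 numbers: the finger opening in m, then dx, dy, dz in m, then a turn about the tool's z in rad; each row shifts and turns the commanded pose from where the row before left it, along the tool's axes as they then stand; what a row does not reach is not made up. A row lasts 1/10 s, in which the tool goes at most 0.05 m and 0.15 rad, less where a joint would pass 70% of its speed; a pose out of reach is approached as far as the arm can. The fingers move at their own pace and stop on an object; FORCE is the grip in N (left out, the last holds). Time passes only in rows, so rows that do not move let the fingers close. It prints the time, the measured TCP pose, the force, the opening and the grip force at its end. Input that does not fit is refused with a message, and nothing moves.
- robot.read_state(): the state, without advancing time (a new reading comes with each control period).
- robot.read_camera(name): name is "side" or "top"; returns a dict with "image" (400x640x3 uint8, red, green, blue), "fx", "fy", "cx", "cy" (pixels), "R" (3x3) and "t" (3): a world point X has camera coordinates R X + t. Camera axes: x right, y down, z forward; pixel columns grow to the right and rows downward; lengths in m; the calibration is good to about 2 mm. A picture is of the moment at which its call begins. There is no depth.
- robot.close_job(): hands the job in; it is judged then, once.
The state is a dict: "t": time; "q": joint angles; "dq": joint speeds; "joint_torque": joint torques, N m; "tool_pos": TCP position; "orientation": TCP orientation; "force": force on the tool from outside, world axes, zero at the start; "wrist_torque": the same for the moment, N m; "opening": finger opening in m; "gripper_force": force on a finger pad.
Only numpy, scipy, OpenCV 4.12 (cv2) and the standard library are available. Lean on these libraries where they do the work, as an engineer would, in place of code of your own. Each camera call takes 0.05 s, during which the arm holds its last target. There are 200 camera calls.

## Working session

There is one attempt and no reset: what is moved stays moved. The work goes in short steps, Python scripts to look and compute and a shell command to move; the robot and the scene stay as the last step left them, time stands still between calls to the robot, and variables do not carry over. Pictures are saved under pics/ and viewed, at most 10 in all, crops included, and the job is handed in when it is done.

```bash
ls; mkdir -p pics
python3 - <<'E'
from plant import robot
import cv2,pickle
d={}
for n in("side","top"):
    c=robot.read_camera(n);d[n]=c
    cv2.imwrite(f"pics/{n}0.png",c["image"][:,:,::-1])
    print(n,c["fx"],c["cx"],c["cy"],c["R"],c["t"])
pickle.dump(d,open("cam0.pkl","wb"))
s=robot.read_state();print(s)
E
```

```text
inch.py
pics
plant.py
side 458.4363160263108 319.0355893314005 196.16548924274025 [[ 0.97456841 -0.22385402 -0.01028528]
 [-0.10416987 -0.41192001 -0.90524612]
 [ 0.19840627  0.88329569 -0.42476308]] [-0.54293321  0.0849701   1.58586644]
top 489.397274711802 324.50379335737153 200.4435322037884 [[ 0.02839109 -0.99922211  0.02737008]
 [-0.99797595 -0.02989312 -0.05612843]
 [ 0.05690294 -0.02572113 -0.99804833]] [-0.09351239  0.54530609  1.4659013 ]
{'t': 0.1, 'q': array([-1.18636846e+00,  1.31069982e-01,  1.48913615e+00,  5.07634242e-06,
        1.52298737e+00, -8.54142600e-02]), 'dq': array([-0.00122573, -0.00205184, -0.0010071 ,  0.00019216, -0.00107466,
        0.00036081]), 'joint_torque': array([ 1.08073193e-03, -5.61342108e+01, -4.93096912e+01,  7.70770339e-02,
        2.91341805e-02, -7.50524805e-05]), 'tool_pos': array([ 0.27148923, -0.53455167,  0.23972046]), 'orientation': array([-3.05376147e+00, -7.30887616e-01,  3.66490998e-04]), 'force': array([ 0.27660957,  0.64053141, -0.54528243]), 'wrist_torque': array([ 0.02635706, -0.00502123,  0.00085569]), 'gripper_force': 0.0, 'opening': 0.09315489257411083}
```

View pics/side0.png

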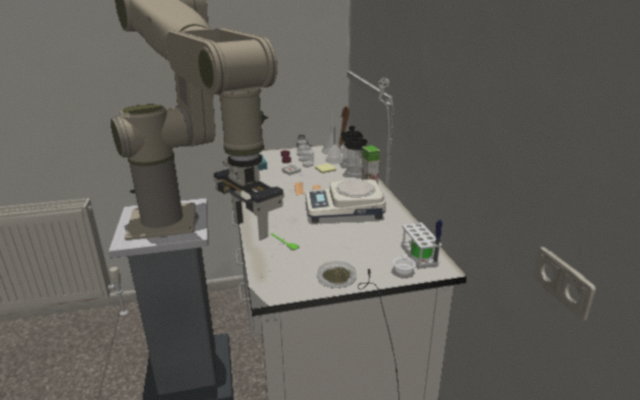

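View pics/top0.png

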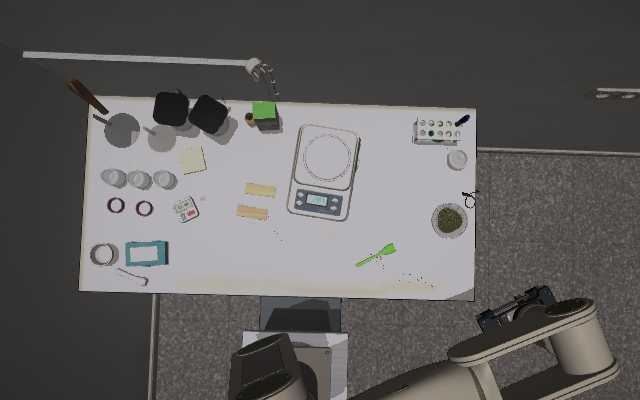

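Side: the balance is at about (345,198) and the wedges at about (298,187) and (316,187). Top: balance centre is near (325,172), front (keys) towards the bottom of the picture, wedges at (260,189) and (252,212), timer at (186,209), dish at (450,220). I need crops to tell the wedges apart.

Run:
```python
import cv2,numpy as np
a=cv2.imread("pics/top0.png")[115:235,225:375];b=cv2.imread("pics/side0.png")[165:230,270:400]
a=cv2.resize(a,(720,576),interpolation=cv2.INTER_CUBIC);b=cv2.resize(b,(780,390),interpolation=cv2.INTER_CUBIC)
cv2.imwrite("pics/a.png",a);cv2.imwrite("pics/b.png",b)
```

```text
(no output)
```

View pics/a.png

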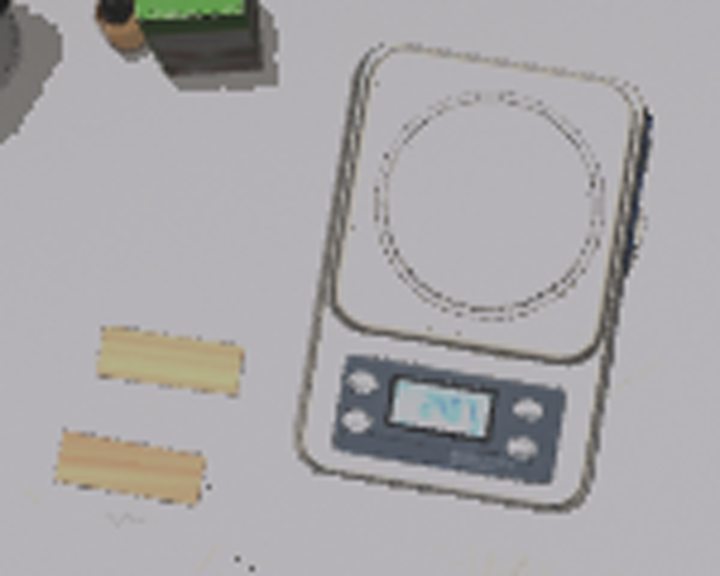

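View pics/b.png

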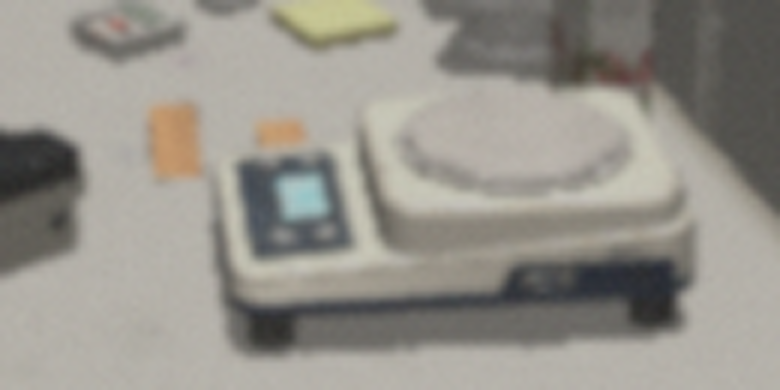

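The rear wedge is paler and the front one more orange. Thickness can't be judged by eye, so I'll measure the heel heights from the two views.

```bash
cat > h.py <<'E'
import numpy as np,cv2,pickle
def ray(c,u,v):
    d=c["R"].T@np.array([(u-c["cx"])/c["fx"],(v-c["cy"])/c["fy"],1.]);return -c["R"].T@c["t"],d
def plane(c,u,v,z):
    o,d=ray(c,u,v);return o+d*(z-o[2])/d[2]
def proj(c,X):
    p=c["R"]@np.asarray(X,float)+c["t"];return np.array([c["cx"]+c["fx"]*p[0]/p[2],c["cy"]+c["fy"]*p[1]/p[2]])
def tri(c1,p1,c2,p2):
    o1,d1=ray(c1,*p1);o2,d2=ray(c2,*p2)
    s=np.linalg.lstsq(np.c_[d1,-d2],o2-o1,rcond=None)[0];a,b=o1+d1*s[0],o2+d2*s[1];return (a+b)/2,np.linalg.norm(a-b)
def wood(c,box):
    x0,y0,x1,y1=box;h=cv2.cvtColor(c["image"],cv2.COLOR_RGB2HSV)
    m=((h[...,0]<28)&(h[...,0]>5)&(h[...,1]>65)&(h[...,2]>90)).astype(np.uint8)
    k=np.zeros_like(m);k[y0:y1,x0:x1]=m[y0:y1,x0:x1]
    cs,_=cv2.findContours(k,cv2.RETR_EXTERNAL,cv2.CHAIN_APPROX_NONE)
    return [x for x in sorted(cs,key=lambda x:-cv2.contourArea(x)) if cv2.contourArea(x)>15]
E
python3 - <<'E'
from h import *
d=pickle.load(open("cam0.pkl","rb"));T,S=d["top"],d["side"]
for c,box in((T,(230,175,285,225)),(S,(285,175,325,200))):
    print("cam",-c["R"].T@c["t"])
    for k in wood(c,box):
        r=cv2.minAreaRect(k);b=cv2.boxPoints(r)
        print(r,b.round(1).tolist())
        print([plane(c,*p,0.0).round(3).tolist() for p in b])
g=cv2.cvtColor(T["image"],cv2.COLOR_RGB2GRAY)
for v in range(135,212,6): print(v,g[v,282:304].tolist(), g[v,345:365].tolist())
for u in range(292,350,7): print(u,g[205:228,u].tolist(), g[118:136,u].tolist())
h=S["image"]
print(h[178:198,290:310,2].tolist())
E
```

```text
cam [ 0.46344319 -0.03943411  1.49620697]
((251.66000366210938, 212.12001037597656), (29.963314056396484, 10.375356674194336), 10.30484676361084) [[236.0, 214.5], [237.8000030517578, 204.3000030517578], [267.29998779296875, 209.6999969482422], [265.5, 219.89999389648438]]
[[0.498, 0.19, 0.0], [0.529, 0.186, 0.0], [0.515, 0.096, 0.0], [0.484, 0.1, 0.0]]
((260.04052734375, 189.75677490234375), (29.263019561767578, 10.028338432312012), 9.462322235107422) [[244.8000030517578, 192.3000030517578], [246.39999389648438, 182.39999389648438], [275.29998779296875, 187.1999969482422], [273.6000061035156, 197.10000610351562]]
[[0.566, 0.166, 0.0], [0.597, 0.162, 0.0], [0.585, 0.074, 0.0], [0.554, 0.078, 0.0]]
cam [ 0.22333103 -1.48732589  0.74495214]
((298.5, 188.0), (7.0, 12.0), 0.0) [[295.0, 194.0], [295.0, 182.0], [302.0, 182.0], [302.0, 194.0]]
[[0.486, 0.104, 0.0], [0.506, 0.219, 0.0], [0.534, 0.212, -0.0], [0.512, 0.097, 0.0]]
((316.5, 186.5), (3.0, 7.0), 90.0) [[313.0, 185.0], [320.0, 185.0], [320.0, 188.0], [313.0, 188.0]]
[[0.571, 0.171, 0.0], [0.599, 0.164, 0.0], [0.592, 0.135, 0.0], [0
[... 5977 characters left out ...]
8, 164, 150, 129, 111, 108, 108, 108, 108, 106, 116, 142, 161, 169, 168, 171, 170, 157], [169, 165, 167, 164, 158, 135, 113, 109, 109, 109, 106, 105, 112, 135, 153, 162, 166, 174, 161, 135], [168, 167, 168, 170, 164, 144, 122, 113, 116, 112, 113, 111, 114, 130, 150, 156, 165, 175, 166, 133], [168, 169, 170, 168, 165, 152, 133, 130, 131, 137, 139, 138, 139, 145, 150, 150, 158, 174, 173, 142], [168, 171, 168, 169, 167, 158, 149, 149, 156, 159, 162, 164, 163, 164, 157, 144, 152, 170, 174, 146], [169, 167, 169, 173, 169, 169, 166, 166, 167, 169, 171, 169, 169, 168, 160, 146, 147, 169, 174, 146], [167, 171, 169, 168, 169, 170, 169, 169, 171, 171, 170, 170, 168, 169, 163, 142, 142, 166, 173, 152]]
```

Run:
```python
from h import *
d=pickle.load(open("cam0.pkl","rb"));T=d["top"];S=d["side"];g=cv2.cvtColor(T["image"],cv2.COLOR_RGB2GRAY).astype(float)
def edge(line,thr=150): # first crossing from outside
    i=np.argmax(line<thr);return i-1+(line[i-1]-thr)/(line[i-1]-line[i])
L=np.array([[270+edge(g[v,270:310]),v] for v in range(184,204,2)])
R=np.array([[375-edge(g[v,375:330:-1]),v] for v in range(184,208,2)])
F=np.array([[u,235-edge(g[235:205:-1,u])] for u in range(304,340,3)])
B=np.array([[u,110+edge(g[110:150,u],168)] for u in range(308,345,4)])
fit=[]
for n,P,z in(("L",L,.035),("R",R,.035),("F",F,.035),("B",B,.088)):
    W=np.array([plane(T,*p,z) for p in P])[:,:2];c=W.mean(0);_,s,v=np.linalg.svd(W-c)
    dv=v[0]; dv=dv*np.sign(dv[0]) if n in"LR" else np.array([dv[1],-dv[0]])*np.sign(dv[1])
    fit.append((c,dv));print(n,c.round(4),np.degrees(np.arctan2(dv[1],dv[0])).round(2),(s[1]/len(P)**.5*1e3).round(2))
yaw=np.mean([np.arctan2(f[1][1],f[1][0]) for f in fit]);
ex=np.array([np.cos(yaw),np.sin(yaw)]);ey=np.array([-ex[1],ex[0]])
yl,yr=fit[0][0]@ey,fit[1][0]@ey;xf,xb=fit[2][0]@ex,fit[3][0]@ex
print("yaw",np.degrees(yaw),"width",yl-yr,"depth",xb-xf)
yc=(yl+yr)/2-.003;xc=(xf+xb)/2
o=ex*xc+ey*yc;print("origin",o)
foot=o+ex*-.110+ey*.077;pc=o+ex*-.116+ey*.080
print("foot",foot,"press",pc)
k=wood(T,(230,175,285,225))[0];r=cv2.minAreaRect(k);b=cv2.boxPoints(r)
t=[plane(T,*((b[2]+b[3])/2+.0),.002),plane(T,*((b[0]+b[1])/2),.014)]
w=(t[0]-t[1])[:2];print("thin",t[0],"heel",t[1],"len",np.linalg.norm(w),"dir",np.degrees(np.arctan2(w[1],w[0])))
print("bal -ey dir",np.degrees(np.arctan2(-ey[1],-ey[0])))
wc=(t[0]+t[1])[:2]/2
print("wedge centre in bal frame rel foot: x",(wc-foot)@ex,"y",(wc-foot)@ey)
X,e=tri(T,(b[0]+b[1])/2,S,(298.3,181.8));print("heel top tri",X,e)
# checks: right front foot in side view, housing corner project
for q in((-.134,.097,.037),(-.134,-.091,.035),(-.110,-.071,-.01)):
    P=np.r_[o+ex*q[0]+ey*q[1],q[2]+.01];print(q,proj(S,P).round(1),proj(T,P).round(1))
```

```text
L [0.5652 0.0508] 55.93 13.03
R [ 0.5655 -0.157 ] -8.19 0.61
F [ 0.4926 -0.0667] -8.03 0.72
B [ 0.7603 -0.0739] -7.18 1.2
yaw 8.131634158128817 width 0.20569686069029386 depth 0.26398829656458056
origin [ 0.62320813 -0.04785809]
foot [0.50342262 0.01280847] press [0.49705861 0.01492962]
thin [0.49958107 0.09768111 0.002     ] heel [0.51286559 0.18578456 0.014     ] len 0.08909936073766404 dir -98.57464281745506
bal -ey dir -81.8683658418712
wedge centre in bal frame rel foot: x 0.021008617549345784 y 0.12723197137604356
heel top tri [0.51353158 0.18564708 0.01415615] 0.0013615006442959279
(-0.134, 0.097, 0.037) [295.9 190.9] [288.  222.8]
(-0.134, -0.091, 0.035) [313.7 213.1] [351.  215.6]
(-0.11, -0.071, -0.01) [318.5 221.1] [342.4 208.9]
```

Triangulation puts the orange wedge's heel top at 14.2 mm, so the front one is the thick wedge. The left-edge scan picked up the other wedge, so I'll redo it.

Run:
```python
from h import *
d=pickle.load(open("cam0.pkl","rb"));T=d["top"];S=d["side"];g=cv2.cvtColor(T["image"],cv2.COLOR_RGB2GRAY).astype(float)
def edge(line,thr=150):
    i=np.argmax(line<thr);return i-1+(line[i-1]-thr)/(line[i-1]-line[i])
L=np.array([[280+edge(g[v,280:310]),v] for v in range(181,204)])
R=np.array([[375-edge(g[v,375:330:-1]),v] for v in range(184,208)])
F=np.array([[u,235-edge(g[235:205:-1,u])] for u in range(304,340)])
B=np.array([[u,110+edge(g[110:150,u],168)] for u in range(308,345)])
fit=[]
for n,P,z in(("L",L,.035),("R",R,.035),("F",F,.035),("B",B,.088)):
    W=np.array([plane(T,*p,z) for p in P])[:,:2];c=W.mean(0);_,s,v=np.linalg.svd(W-c)
    dv=v[0]; dv=dv*np.sign(dv[0]) if n in"LR" else np.array([dv[1],-dv[0]])*np.sign(dv[1])
    fit.append((c,dv));print(n,c.round(4),np.degrees(np.arctan2(dv[1],dv[0])).round(2),(s[1]/len(P)**.5*1e3).round(2))
yaw=np.mean([np.arctan2(f[1][1],f[1][0]) for f in fit]);
ex=np.array([np.cos(yaw),np.sin(yaw)]);ey=np.array([-ex[1],ex[0]])
yl,yr=fit[0][0]@ey,fit[1][0]@ey;xf,xb=fit[2][0]@ex,fit[3][0]@ex
print("yaw",np.degrees(yaw),"width",yl-yr,"depth",xb-xf)
o=ex*(xf+xb)/2+ey*((yl+yr)/2-.003)
foot=o+ex*-.110+ey*.077;pc=o+ex*-.116+ey*.080
print("origin",o,"foot",foot,"press",pc,"edges",xf+.134-o@ex,yl-.097-o@ey)
t0,t1=np.array([.4996,.0977]),np.array([.5129,.1858])
w=(t0-t1);w/=np.linalg.norm(w);wc=(t0+t1)/2
print("wdir in bal",w@ex,w@ey,"centre rel foot",(wc-foot)@ex,(wc-foot)@ey)
for q in((-.134,.097,.037),(-.134,-.091,.035),(-.110,-.071,-.01)):
    P=np.r_[o+ex*q[0]+ey*q[1],q[2]+.01];print(q,proj(S,P).round(1),proj(T,P).round(1))
np.savez("bal0.npz",o=o,yaw=yaw)
```

```text
L [0.5688 0.0331] -7.46 0.34
R [ 0.564  -0.1569] -7.9 0.58
F [ 0.4922 -0.0697] -7.91 0.75
B [ 0.76   -0.0739] -7.68 0.99
yaw -7.736187537387557 width 0.18884848438285978 depth 0.26591451902867397
origin [ 0.62595202 -0.07300128] foot [0.52731832 0.01810522] press [0.52177677 0.02188559] edges 0.0010427404856631073 0.00042424219142986504
wdir in bal -0.014810910284563753 -0.9998903124525923 centre rel foot -0.037520645108524715 0.11968336229284345
(-0.134, 0.097, 0.037) [303.1 188.8] [284.3 212.7]
(-0.134, -0.091, 0.035) [306.4 212.3] [346.9 223.1]
(-0.11, -0.071, -0.01) [313.3 221. ] [340.6 214.4]
```

Balance pose checks out: width 188.8 mm and depth 266 mm against 188 and 268. The thick wedge lies 37.5 mm in front of the foot line, and the slim one about 34 mm behind it. Plan: set tool y along balance x, push the wedge sideways from the front, push its heel to the right, then press.

```bash
cat > d.py <<'E'
import sys,numpy as np
from plant import robot
from scipy.spatial.transform import Rotation as Ro
b=np.load("bal0.npz");yaw=float(b["yaw"]);ex=np.array([np.cos(yaw),np.sin(yaw)]);ey=np.array([-ex[1],ex[0]])
foot=b["o"]-.110*ex+.077*ey
s=robot.read_state();R=Ro.from_rotvec(s["orientation"]).as_matrix();p=s["tool_pos"]
r=p[:2]-foot
print("t",s["t"],"rel foot mm",(r@ex*1e3).round(1),(r@ey*1e3).round(1),"tip z",((p[2]-.022)*1e3).round(1),"y-ang err deg",np.degrees(np.arctan2(R[1,1],R[0,1])-yaw).round(2),"tilt",R[:2,2].round(4),"F",s["force"].round(1),"open",s["opening"].round(4))
if len(sys.argv)>1:
    a=[float(v)/1e3 for v in sys.argv[1:4]]
    P=np.r_[foot+a[0]*ex+a[1]*ey,a[2]+.022];print("tool delta",(R.T@(P-p)).round(4))
E
echo '{"plan": [[0, 0, 0, 0, -0.15], [0, 0, 0, 0, -0.15], [0, 0, 0, 0, -0.15], [0, 0, 0, 0, -0.15], [0, 0, 0, 0, -0.15], [0, 0, 0, 0, -0.15], [0, 0, 0, 0, -0.067], [0, 0, 0, 0, 0], [0, 0, 0, 0, 0]]}' | python3 inch.py 10
python3 d.py -83 131 100
```

```text
t: 1.0
tool_pos: [0.2716, -0.5348, 0.2403]
orientation: [-2.367, -2.065, -0.0]
force: [0.0, 0.2, 0.1]
opening: 0.0261
gripper_force: 0.0Traceback (most recent call last):
  File "d.py", line 8, in <module>
    print("t",s["t"],"rel foot mm",(r@ex*1e3).round(1),(r@ey*1e3).round(1),"tip z",((p[2]-.022)*1e3).round(1),"y-ang err deg",np.degrees(np.arctan2(R[1,1],R[0,1])-yaw).round(2),"tilt",R[:2,2].round(4),"F",s["force"].round(1),"open",s["opening"].round(4))
                                                                                                                                                                                                                                        ^^^^^^^^^^^^^^^^^^
AttributeError: 'float' object has no attribute 'round'
```

```bash
sed -i 's/s\["opening"\].round(4)/s["opening"]/' d.py; python3 d.py -83 131 100
```

```text
t 1.0 rel foot mm -179.0 -582.3 tip z 218.3 y-ang err deg -0.08 tilt [-0.0002  0.0006] F [0.  0.2 0.1] open 0.026065475895919607
tool delta [0.7134 0.0951 0.1186]
```

```bash
echo '{"plan": [[0, 0.04, 0.006, 0, 0], [0, 0.04, 0.006, 0, 0], [0, 0.04, 0.006, 0, 0], [0, 0.04, 0.006, 0, 0], [0, 0.04, 0.006, 0, 0], [0, 0.04, 0.006, 0, 0], [0, 0.04, 0.006, 0, 0], [0, 0.04, 0.006, 0, 0], [0, 0.04, 0.006, 0, 0], [0, 0.04, 0.006, 0, 0], [0, 0.04, 0.006, 0, 0], [0, 0.04, 0.006, 0, 0], [0, 0.04, 0.006, 0, 0], [0, 0.04, 0.006, 0, 0], [0, 0.04, 0.006, 0, 0], [0, 0.04, 0.005, 0, 0], [0, 0.04, 0, 0, 0], [0, 0.033, 0, 0, 0], [0, 0, 0, 0, 0], [0, 0, 0, 0, 0]]}' | python3 inch.py
python3 d.py -83 131 4
```

```text
t: 3.0
tool_pos: [0.4608, 0.1593, 0.2404]
orientation: [2.365, 2.068, -0.001]
force: [-0.3, -0.2, 0.2]
opening: 0.0005
gripper_force: 0.0
t 3.0 rel foot mm -84.9 130.9 tip z 218.4 y-ang err deg 0.09 tilt [-0.0006 -0.0006] F [-0.3 -0.2  0.2] open 0.0005126458006827643
tool delta [2.000e-04 2.100e-03 2.144e-01]
```

```bash
echo '{"plan": [[0, 0, 0, 0.04, 0], [0, 0, 0, 0.04, 0], [0, 0, 0, 0.04, 0], [0, 0, 0, 0.04, 0], [0, 0, 0, 0.03, 0], [0, 0, 0, 0.015, 0], [0, 0, 0, 0.008, 0], [0, 0, 0, 0, 0]]}' | python3 inch.py
python3 d.py -83 131 4
echo '{"plan": [[0, 0, 0.008, 0, 0], [0, 0, 0.006, 0, 0], [0, 0, 0.006, 0, 0], [0, 0, 0.006, 0, 0], [0, 0, 0.006, 0, 0], [0, 0, 0.006, 0, 0], [0, 0, 0, 0, 0], [0, 0, 0, 0, 0]]}' | python3 inch.py
python3 d.py -45 131 4
cat > look.py <<'E'
import sys
from h import *
from plant import robot
from scipy.spatial.transform import Rotation
b=np.load("bal0.npz");yaw=float(b["yaw"]);ex=np.array([np.cos(yaw),np.sin(yaw)]);ey=np.array([-ex[1],ex[0]])
foot=b["o"]-.110*ex+.077*ey
T=robot.read_camera("top");S=robot.read_camera("side");n=sys.argv[1]
pickle.dump(dict(top=T,side=S),open(f"cam{n}.pkl","wb"))
cv2.imwrite(f"pics/t{n}.png",cv2.resize(T["image"][125:235,215:365,::-1],(750,550),interpolation=cv2.INTER_CUBIC))
for k in wood(T,(225,170,300,235)):
    r=cv2.minAreaRect(k);bx=cv2.boxPoints(r)
    W=np.array([plane(T,*p,.006)[:2]-foot for p in bx]);W=np.c_[W@ex,W@ey]*1e3
    print("blob area",cv2.contourArea(k),"centre",W.mean(0).round(1),"corners",W.round(1).tolist())
E
python3 look.py 1
```

```text
t: 3.8
tool_pos: [0.4604, 0.1578, 0.0269]
orientation: [-2.367, -2.065, 0.003]
force: [-0.3, -0.3, 0.2]
opening: 0.0006
gripper_force: 0.0
t 3.8 rel foot mm -85.1 129.4 tip z 4.9 y-ang err deg -0.05 tilt [-0.0017 -0.0006] F [-0.3 -0.3  0.2] open 0.0006485443932609836
tool delta [0.0016 0.0021 0.0009]
t: 4.6
tool_pos: [0.4989, 0.1538, 0.0275]
orientation: [2.365, 2.068, -0.0]
force: [-0.0, 0.3, -0.1]
opening: 0.0005
gripper_force: 0.0
t 4.6 rel foot mm -46.5 130.6 tip z 5.5 y-ang err deg 0.06 tilt [-0.0001 -0.0001] F [-0.   0.3 -0.1] open 0.00050918527662071
tool delta [0.0004 0.0015 0.0015]
blob area 99.0 centre [33.5 85.4] corners [[18.3, 108.4], [47.6, 109.3], [48.7, 62.4], [19.3, 61.6]]
blob area 83.0 centre [-25.6  91.4] corners [[-39.9, 110.5], [-8.4, 108.2], [-11.3, 72.3], [-42.8, 74.6]]
```

View pics/t1.png

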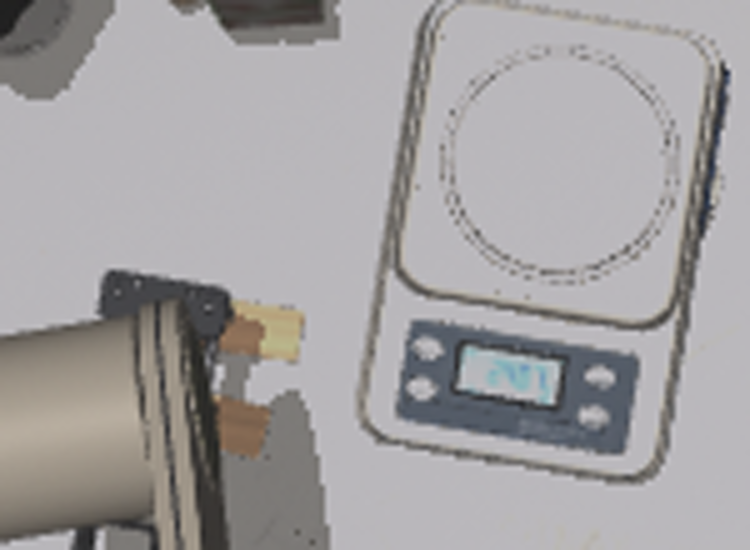

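The arm hides the heels. The visible part shows the thick wedge at x≈-24 (thin end -27, turned about 4.6°) and the slim one unmoved at 33.5. The fingertip is about ±8 mm, and the thin end lags, so I'll push nearer the thin end.

```bash
echo '{"plan": [[0, 0, -0.008, 0, 0], [0, -0.008, -0.002, 0, 0], [0, -0.008, 0, 0.001, 0], [0, 0, 0.006, 0, 0], [0, 0, 0.006, 0, 0], [0, 0, 0.006, 0, 0], [0, 0, 0.005, 0, 0], [0, 0, 0, 0, 0], [0, 0, 0, 0, 0]]}' | python3 inch.py
python3 d.py -26 115 4
python3 look.py 2
```

```text
t: 5.6
tool_pos: [0.5096, 0.1363, 0.0265]
orientation: [-2.365, -2.068, 0.0]
force: [0.0, -0.6, 0.4]
opening: 0.0004
gripper_force: 0.0
t 5.6 rel foot mm -33.5 114.7 tip z 4.5 y-ang err deg 0.05 tilt [-0.0002  0.    ] F [ 0.  -0.6  0.4] open 0.0003703991488481732
tool delta [0.0003 0.0075 0.0005]
blob area 73.0 centre [34.4 77.7] corners [[20.1, 93.6], [51.0, 91.3], [48.7, 61.9], [17.7, 64.2]]
```

```bash
echo '{"plan": [[0, 0, -0.01, 0, 0], [0, 0, 0, -0.03, 0], [0, 0.03, 0, 0, 0], [0, 0.03, 0, 0, 0], [0, 0.03, 0, 0, 0], [0, 0.03, 0, 0, 0], [0, 0, 0, 0, 0], [0, 0, 0, 0, 0]]}' | python3 inch.py
python3 d.py
python3 look.py 3
```

```text
t: 6.5
tool_pos: [0.5146, 0.2568, 0.0564]
orientation: [-2.363, -2.07, 0.001]
force: [0.4, -0.9, -0.2]
opening: 0.0004
gripper_force: 0.0
t 6.5 rel foot mm -44.7 234.8 tip z 34.4 y-ang err deg 0.16 tilt [-0.0007 -0.0006] F [ 0.4 -0.9 -0.2] open 0.00042052831462516927
blob area 267.5 centre [ -8.9 119.7] corners [[-20.7, 165.9], [10.2, 163.7], [2.9, 73.4], [-28.0, 75.7]]
blob area 221.0 centre [ 33.7 106.7] corners [[18.5, 151.0], [49.0, 151.2], [49.0, 62.3], [18.4, 62.2]]
```

View pics/t3.png

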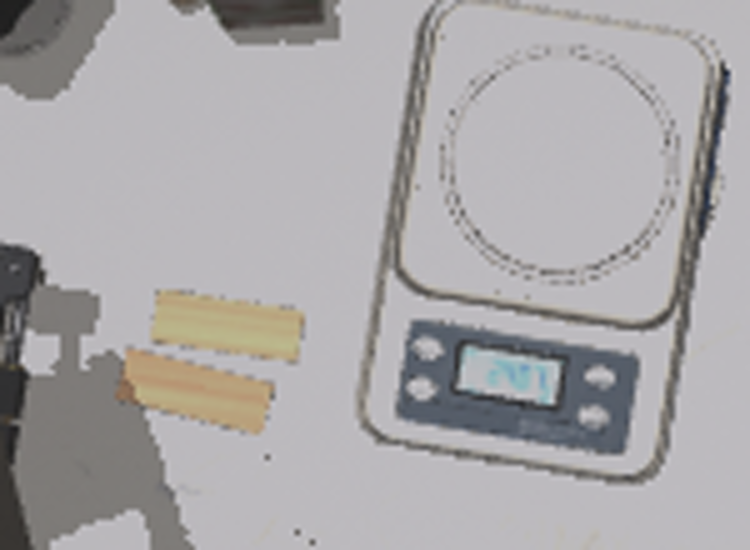

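Clear view: thick wedge centre is at (-8.9, 119.7), turned 4.7° with its thin end to the front. The slim wedge is unmoved. Next push is near the thin end to straighten it, then at mid-length.

```bash
echo '{"plan": [[0, -0.035, 0, 0, 0], [0, -0.035, 0, 0, 0], [0, -0.035, 0, 0, 0], [0, -0.035, 0, 0.01, 0], [0, 0, 0, 0.015, 0], [0, 0, 0, 0.0065, 0], [0, 0, 0, 0, 0]]}' | python3 inch.py
python3 d.py -30 95 2.5
```

```text
t: 7.3
tool_pos: [0.4957, 0.1176, 0.0239]
orientation: [-2.365, -2.066, 0.003]
force: [-0.1, 0.0, 1.1]
opening: 0.0005
gripper_force: 0.0
t 7.3 rel foot mm -44.8 94.3 tip z 1.9 y-ang err deg 0.01 tilt [-0.0024 -0.0001] F [-0.1  0.   1.1] open 0.0005043984678867544
tool delta [ 0.0007  0.0148 -0.0006]
```

```bash
echo '{"plan": [[0, 0, 0.005, 0, 0], [0, 0, 0.005, 0, 0], [0, 0, 0.005, 0, 0], [0, 0, 0, 0, 0], [0, 0, -0.005, 0, 0], [0, 0, -0.003, 0, 0], [0, 0.01, 0, -0.002, 0], [0, 0.011, 0, 0, 0], [0, 0, 0.004, 0, 0], [0, 0, 0.004, 0, 0], [0, 0, 0.003, 0, 0], [0, 0, 0, 0, 0], [0, 0, 0, 0, 0]]}' | python3 inch.py
python3 d.py
echo '{"plan": [[0, 0, -0.01, 0, 0], [0, 0, 0, -0.03, 0], [0, 0.03, 0, 0, 0], [0, 0.03, 0, 0, 0], [0, 0.03, 0, 0, 0], [0, 0.03, 0, 0, 0], [0, 0, 0, 0, 0], [0, 0, 0, 0, 0]]}' | python3 inch.py
python3 look.py 4; python3 d.py 0 180 5
```

```text
t: 8.6
tool_pos: [0.5176, 0.1359, 0.027]
orientation: [-2.366, -2.067, 0.0]
force: [-0.3, 0.9, 0.3]
opening: 0.0008
gripper_force: 0.0
t 8.6 rel foot mm -25.5 115.4 tip z 5.0 y-ang err deg 0.04 tilt [-0.0003 -0.0001] F [-0.3  0.9  0.3] open 0.0007606524138198247
t: 9.4
tool_pos: [0.5228, 0.2566, 0.0569]
orientation: [-2.364, -2.069, 0.001]
force: [0.2, 0.7, -0.3]
opening: 0.0004
gripper_force: 0.0
blob area 451.5 centre [ 15.7 114. ] corners [[-17.5, 165.6], [49.0, 166.2], [49.0, 62.3], [-17.6, 62.0]]
t 9.5 rel foot mm -36.3 234.7 tip z 34.8 y-ang err deg 0.04 tilt [-0.0009 -0.0007] F [-0.4  0.2 -0.1] open 0.0005480989180073355
tool delta [-0.0547  0.0362  0.0298]
```

Run:
```python
from h import *
T=pickle.load(open("cam4.pkl","rb"))["top"]
b=np.load("bal0.npz");yaw=float(b["yaw"]);ex=np.array([np.cos(yaw),np.sin(yaw)]);ey=np.array([-ex[1],ex[0]])
foot=b["o"]-.110*ex+.077*ey
h=cv2.cvtColor(T["image"],cv2.COLOR_RGB2HSV)
for y in(80,95,110,125,140,150,160):
    xs=np.arange(-30,56,2.)
    P=[proj(T,np.r_[foot+x/1e3*ex+y/1e3*ey,.005]) for x in xs]
    m=np.array([P],np.float32)
    sam=cv2.remap(h[...,1],m[...,0],m[...,1],cv2.INTER_LINEAR)[0];hu=cv2.remap(h[...,0],m[...,0],m[...,1],cv2.INTER_NEAREST)[0]
    print(y,"S",sam.tolist());print("   H",hu.tolist())
```

```text
80 S [5, 4, 5, 6, 6, 5, 7, 50, 75, 83, 83, 83, 82, 80, 80, 82, 88, 92, 87, 83, 81, 79, 50, 11, 50, 74, 78, 71, 66, 65, 66, 68, 73, 74, 74, 72, 75, 80, 77, 68, 52, 19, 4]
   H [135, 140, 140, 138, 143, 143, 140, 20, 20, 18, 18, 18, 19, 20, 20, 18, 15, 15, 17, 17, 19, 18, 18, 0, 16, 16, 20, 26, 26, 27, 25, 25, 23, 22, 22, 23, 23, 19, 21, 21, 19, 150, 150]
95 S [5, 5, 5, 5, 5, 9, 26, 57, 83, 83, 82, 81, 77, 77, 79, 86, 89, 89, 84, 82, 84, 76, 55, 12, 30, 58, 70, 69, 64, 65, 67, 68, 72, 73, 70, 72, 75, 79, 77, 66, 32, 13, 4]
   H [135, 135, 143, 135, 143, 143, 18, 18, 18, 18, 18, 19, 21, 21, 20, 17, 17, 17, 19, 19, 18, 17, 17, 150, 20, 20, 22, 22, 27, 26, 26, 25, 22, 22, 24, 23, 23, 19, 21, 21, 17, 17, 140]
110 S [5, 5, 5, 5, 5, 5, 44, 70, 82, 81, 79, 75, 74, 76, 82, 86, 88, 84, 83, 83, 86, 81, 68, 33, 34, 74, 73, 69, 65, 66, 67, 69, 72, 73, 71, 73, 78, 79, 73, 61, 23, 4, 5]
   H [135, 135, 135, 143, 143, 135, 17, 17, 18, 19, 19, 22, 22, 22, 18, 18, 16, 18, 18, 19, 17, 17, 16, 7, 7, 19, 24, 24, 27, 26, 26, 24, 24, 22, 24, 24, 21, 19, 19, 22, 150, 150, 135]
125 S [5, 5, 5, 5, 5, 5, 31, 64
[... 694 characters left out ...]
 12, 12, 11, 11, 20, 56, 71, 77, 73, 73, 74, 82, 87, 92, 88, 86, 85, 87, 89, 89, 80, 61, 27, 37, 59, 59, 57, 55, 54, 57, 66, 64, 60, 58, 68, 72, 69, 60, 48, 15, 4, 5]
   H [15, 15, 15, 12, 15, 15, 14, 14, 21, 24, 24, 23, 18, 18, 15, 17, 17, 18, 17, 17, 16, 15, 15, 9, 9, 20, 22, 22, 26, 25, 25, 23, 23, 23, 24, 19, 19, 20, 22, 22, 160, 160, 135]
160 S [12, 12, 11, 11, 10, 12, 38, 91, 95, 96, 96, 95, 95, 94, 92, 89, 86, 86, 88, 87, 90, 89, 40, 13, 5, 4, 4, 4, 5, 5, 5, 5, 5, 5, 5, 5, 5, 5, 5, 5, 5, 5, 5]
   H [15, 10, 15, 15, 12, 12, 12, 13, 14, 14, 14, 13, 13, 13, 17, 17, 18, 18, 17, 17, 17, 15, 7, 7, 135, 140, 140, 140, 135, 135, 135, 135, 135, 135, 135, 135, 135, 135, 135, 140, 140, 135, 135]
```

View pics/t4.png

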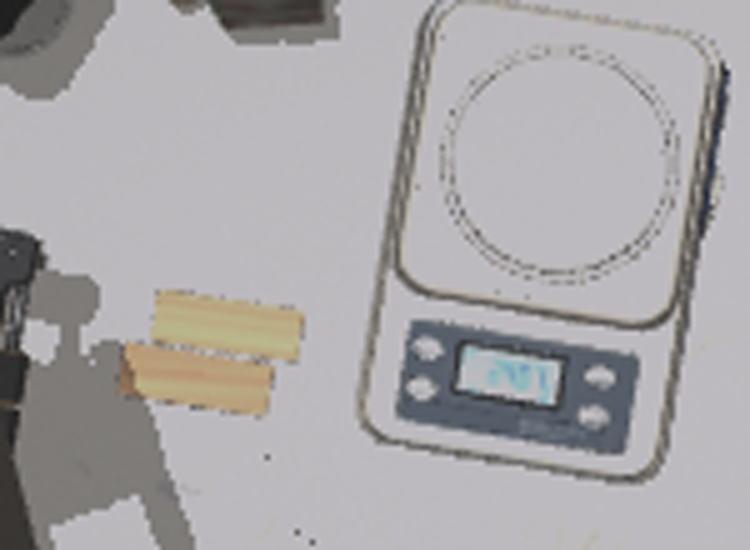

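The thick wedge is now straight: x centre about -1.5, a 3–4 mm gap to the slim wedge, and the slim wedge unmoved. Now the heel push.

```bash
echo '{"plan": [[0, -0.025, 0.018, 0, 0], [0, -0.02, 0.017, 0, 0], [0, 0, 0, 0.02, 0], [0, 0, 0, 0.01, 0], [0, 0, 0, 0, 0]]}' | python3 inch.py
python3 d.py -1.5 90 5
```

```text
t: 10.0
tool_pos: [0.5502, 0.2059, 0.0249]
orientation: [-2.365, -2.065, 0.006]
force: [-0.1, -0.5, -1.0]
opening: 0.0006
gripper_force: 0.0
t 10.0 rel foot mm -2.6 189.2 tip z 2.9 y-ang err deg -0.01 tilt [-0.0044 -0.0011] F [-0.1 -0.5 -1. ] open 0.0006008221437427945
tool delta [-0.0992  0.0012 -0.002 ]
```

```bash
echo '{"plan": [[0, -0.008, 0.001, -0.002, 0], [0, -0.008, 0, 0, 0], [0, -0.008, 0, 0, 0], [0, -0.008, 0, 0, 0], [0, -0.008, 0, 0, 0], [0, -0.008, 0, 0, 0], [0, -0.008, 0, 0, 0], [0, -0.008, 0, 0, 0], [0, -0.008, 0, 0, 0], [0, -0.008, 0, 0, 0], [0, -0.008, 0, 0, 0], [0, 0, 0, 0, 0], [0, 0, 0, 0, 0]]}' | python3 inch.py
python3 d.py -1.5 81.5 5; python3 look.py 5
python3 - <<'E'
from h import *
D=pickle.load(open("cam5.pkl","rb"));a=D["top"]["image"][150:230,225:325,::-1];b=D["side"]["image"][165:230,275:355,::-1]
f=lambda i:cv2.resize(i,None,fx=4,fy=4*1,interpolation=cv2.INTER_CUBIC)
a=cv2.resize(a,(480,384),interpolation=cv2.INTER_CUBIC);b=f(b);o=np.zeros((384,800,3),np.uint8);o[:,:480]=a;o[:260,480:]=b
cv2.imwrite("pics/m5.png",o)
E
```

```text
t: 11.3
tool_pos: [0.5415, 0.1196, 0.0291]
orientation: [-2.366, -2.067, 0.0]
force: [0.2, -0.7, -0.3]
opening: 0.0005
gripper_force: 0.0
t 11.3 rel foot mm 0.4 102.5 tip z 7.1 y-ang err deg 0.03 tilt [-0.0001  0.0001] F [ 0.2 -0.7 -0.3] open 0.0005313398736911181
tool delta [-0.021  -0.0019  0.0021]
blob area 108.0 centre [-2.4 37.6] corners [[-18.1, 60.0], [13.4, 60.1], [13.4, 15.2], [-18.1, 15.1]]
```

View pics/m5.png

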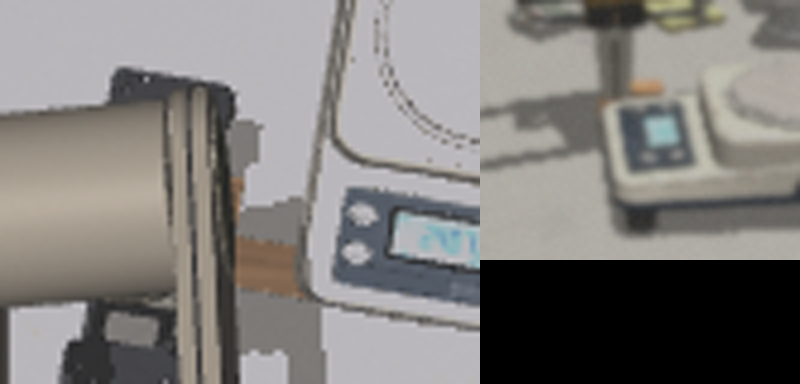

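The wedge runs straight at x≈-2.4 and its thin end is under the housing; the slim wedge is in place. I continue, watching the force.

```bash
echo '{"plan": [[0, -0.004, -0.001, 0.001, 0], [0, -0.004, -0.001, 0.001, 0], [0, -0.003, 0, 0, 0], [0, -0.003, 0, 0, 0], [0, 0, 0, 0, 0], [0, 0, 0, 0, 0]]}' | python3 inch.py; python3 d.py -1.5 81.5 5
echo '{"plan": [[0, -0.001, 0, 0, 0], [0, -0.001, 0, 0, 0], [0, 0, 0, 0, 0], [0, 0, 0, 0, 0]]}' | python3 inch.py;python3 d.py -1.5 81.5 5
echo '{"plan": [[0, -0.001, 0, 0, 0], [0, 0, 0, 0, 0], [0, 0, 0, 0, 0]]}' | python3 inch.py;python3 d.py -1.5 81.5 5
```

```text
t: 12.0
tool_pos: [0.5377, 0.1061, 0.0272]
orientation: [2.365, 2.067, 0.0]
force: [1.0, -0.2, 0.6]
opening: 0.0002
gripper_force: 0.0
t 12.0 rel foot mm -1.5 88.6 tip z 5.2 y-ang err deg 0.04 tilt [0.0001 0.    ] F [ 1.  -0.2  0.6] open 0.00018686426064570643
tool delta [-0.0071  0.      0.0002]
t: 12.4
tool_pos: [0.5374, 0.1042, 0.0271]
orientation: [2.365, 2.068, -0.0]
force: [-0.5, -0.2, -0.3]
opening: 0.0005
gripper_force: 0.0
t 12.4 rel foot mm -1.6 86.7 tip z 5.1 y-ang err deg 0.06 tilt [-0.     -0.0001] F [-0.5 -0.2 -0.3] open 0.0004558366930589428
tool delta [-0.0052  0.0001  0.0001]
t: 12.7
tool_pos: [0.5373, 0.1032, 0.0271]
orientation: [2.365, 2.068, -0.0]
force: [0.2, -0.4, -0.0]
opening: 0.0007
gripper_force: 0.0
t 12.7 rel foot mm -1.6 85.7 tip z 5.1 y-ang err deg 0.06 tilt [-0. -0.] F [ 0.2 -0.4 -0. ] open 0.0007311631469672907
tool delta [-0.0042  0.0001  0.0001]
```

Noise is about ±0.7 N, so I'll average several readings while stepping 1 mm.

```bash
for i in 1 2 3 4; do echo '{"plan": [[0, -0.001, 0, 0, 0], [0, 0, 0, 0, 0]]}' | python3 inch.py|grep force: ; echo '{"plan": [[0, 0, 0, 0, 0]]}' | python3 inch.py|grep force:; echo '{"plan": [[0, 0, 0, 0, 0]]}' | python3 inch.py|egrep 'force:|pos'; done; python3 d.py
```

```text
force: [-0.3, 0.2, 0.1]
gripper_force: 0.0
force: [0.2, 0.3, 0.3]
gripper_force: 0.0
tool_pos: [0.5372, 0.1022, 0.0271]
force: [0.1, 0.1, 0.3]
gripper_force: 0.0
force: [0.5, 0.2, 0.3]
gripper_force: 0.3
force: [-0.4, 0.0, -0.2]
gripper_force: 0.2
tool_pos: [0.537, 0.1013, 0.0272]
force: [0.9, 0.3, 0.7]
gripper_force: 0.2
force: [0.4, 1.7, -0.2]
gripper_force: 1.2
force: [-0.0, 2.1, 0.4]
gripper_force: 1.4
tool_pos: [0.5369, 0.1005, 0.0271]
force: [-0.4, 2.3, -0.6]
gripper_force: 1.5
force: [0.4, 4.3, -0.9]
gripper_force: 2.5
force: [0.5, 5.4, -1.1]
gripper_force: 2.5
tool_pos: [0.5368, 0.0997, 0.0272]
force: [1.2, 4.1, -1.3]
gripper_force: 2.6
t 14.3 rel foot mm -1.6 82.1 tip z 5.2 y-ang err deg 0.06 tilt [0.0001 0.0007] F [ 1.2  4.1 -1.3] open 0.0005996300111251198
```

Snug: resistance rose from 0 to about 4.5 N over the last 1.5 mm, at the expected place. Retreat and go above the press corner, which is (-6, +3) from the foot.

```bash
echo '{"plan": [[0, 0.01, 0, 0, 0], [0, 0.01, 0, 0, 0], [0, 0, 0, -0.03, 0], [0, 0, 0, -0.04, 0], [0, 0, 0, 0, 0]]}' | python3 inch.py|grep force:; python3 d.py -6 3 53
python3 - <<'E'
from h import *
from plant import robot
D=pickle.load(open("cam0.pkl","rb"));T=robot.read_camera("top");pickle.dump(T,open("cam6.pkl","wb"))
a,b=[cv2.cvtColor(x["image"],cv2.COLOR_RGB2GRAY).astype(np.float32)[115:228,w] for x in(D["top"],T) for w in[slice(306,370)]]
print("balance shift px",cv2.phaseCorrelate(a,b,cv2.createHanningWindow(a.shape[::-1],cv2.CV_32F)))
E
```

```text
force: [1.3, 0.5, 0.4]
gripper_force: 0.0
t 14.8 rel foot mm 2.3 103.4 tip z 81.4 y-ang err deg 0.09 tilt [0.0095 0.0009] F [1.3 0.5 0.4] open 0.00043951231015732574
tool delta [-0.1004 -0.0088  0.0281]
balance shift px ((-0.011612120843921048, -0.011457381523278798), 0.998847946866105)
```

```bash
echo '{"plan": [[0, -0.03, -0.003, 0, 0], [0, -0.03, -0.001, 0, 0], [0, -0.03, 0, 0, 0], [0, -0.01, 0, 0, 0], [0, 0, 0, 0.02, 0], [0, 0, 0, 0.005, 0], [0, 0, 0, 0, 0], [0, 0, 0, 0, 0]]}' | python3 inch.py|grep force:; python3 d.py -6 3 48
```

```text
force: [-1.0, 0.2, -1.0]
gripper_force: 0.0
t 15.65 rel foot mm -5.7 2.3 tip z 50.1 y-ang err deg 0.1 tilt [-0.0007  0.0002] F [-1.   0.2 -1. ] open 0.000806167818293477
tool delta [ 0.0007 -0.0003  0.0021]
```

```bash
for i in 1 2 3 4; do echo '{"plan": [[0, 0.0002, 0, 0.001, 0], [0, 0, 0, 0, 0], [0, 0, 0, 0, 0]]}' | python3 inch.py|egrep 'pos|^force:' ; done; python3 d.py
```

```text
tool_pos: [0.5223, 0.0209, 0.0715]
force: [-0.2, 0.5, 0.7]
tool_pos: [0.5221, 0.0209, 0.0701]
force: [-0.5, -0.5, 0.5]
tool_pos: [0.5223, 0.021, 0.0695]
force: [-1.5, -0.4, 4.9]
tool_pos: [0.5224, 0.0211, 0.0693]
force: [-7.0, -1.4, 13.8]
t 16.85 rel foot mm -5.3 2.3 tip z 47.3 y-ang err deg 0.06 tilt [ 0.0001 -0.0004] F [-7.  -1.4 13.8] open 0.0003035080261837446
```

It holds firm, with no dip (stiff at z 47 mm). I trim the sideways load and ease to about 10 N.

```bash
echo '{"plan": [[0, 0, -0.0006, -0.0002, 0], [0, 0, 0, 0, 0], [0, 0, 0, 0, 0]]}' | python3 inch.py|egrep 'pos|^force:'; echo '{"plan": [[0, 0, 0, 0, 0], [0, 0, 0, 0, 0]]}' | python3 inch.py|egrep 'pos|^force:'
```

```text
tool_pos: [0.5223, 0.0211, 0.0694]
force: [-3.2, -1.0, 9.2]
tool_pos: [0.5223, 0.0211, 0.0694]
force: [-2.8, -1.8, 10.1]
```

```bash
echo '{"plan": [[0, 0, -0.0002, 0, 0], [0, 0, 0, 0, 0], [0, 0, 0, 0, 0], [0, 0, 0, 0, 0], [0, 0, 0, 0, 0]]}' | python3 inch.py|egrep 'pos|^force:'; python3 look.py 7
python3 - <<'E'
from h import *
D=pickle.load(open("cam0.pkl","rb"));E=pickle.load(open("cam7.pkl","rb"))
w=(slice(185,225),slice(305,400))
a,b=[cv2.cvtColor(x["side"]["image"],cv2.COLOR_RGB2GRAY).astype(np.float32)[w] for x in(D,E)]
print("side shift",cv2.phaseCorrelate(a,b,cv2.createHanningWindow(a.shape[::-1],cv2.CV_32F)))
a=cv2.resize(E["top"]["image"][145:230,225:345,::-1],(480,340),interpolation=cv2.INTER_CUBIC);b=cv2.resize(E["side"]["image"][160:230,280:360,::-1],(320,280),interpolation=cv2.INTER_CUBIC)
o=np.zeros((340,800,3),np.uint8);o[:,:480]=a;o[:280,480:]=b;cv2.imwrite("pics/m7.png",o)
E
python3 d.py
```

```text
tool_pos: [0.5223, 0.0211, 0.0694]
force: [-1.7, -2.4, 8.4]
blob area 48.0 centre [ 33.7 139.1] corners [[47.0, 152.2], [50.5, 131.3], [20.5, 126.1], [17.0, 147.0]]
side shift ((-0.07738663129673995, 0.012694203153518657), 0.8924660801887512)
t 17.95 rel foot mm -5.3 2.3 tip z 47.5 y-ang err deg 0.05 tilt [ 0.0019 -0.0006] F [-2.1 -0.6  8. ] open 0.00020305290474465225
```

View pics/m7.png

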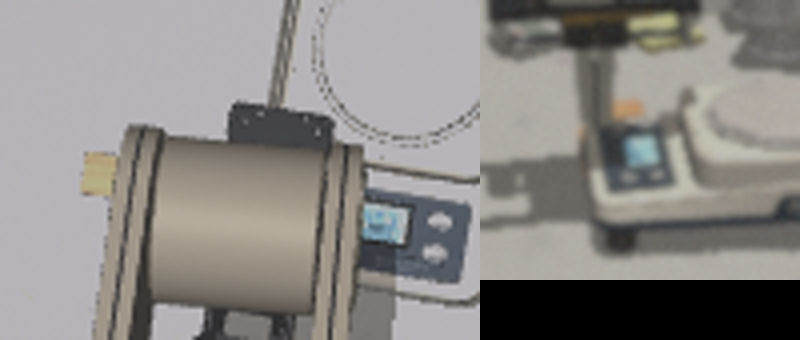

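The fingertips press the front left corner, the balance hasn't shifted (0.1 px), and the slim wedge sits where it was. A slight increase to 10 N, then hand in.

```bash
echo '{"plan": [[0, 0, 0, 0.0002, 0], [0, 0, 0, 0, 0], [0, 0, 0, 0, 0], [0, 0, 0, 0, 0]]}' | python3 inch.py|egrep '^force:'; echo '{"plan": [[0, 0, 0, 0, 0], [0, 0, 0, 0, 0], [0, 0, 0, 0, 0]]}' | python3 inch.py|egrep '^force:'
```

```text
force: [-3.4, -1.7, 10.3]
force: [-3.4, -2.1, 9.6]
```

```bash
python3 -c "from plant import robot;print(robot.close_job())"
```

```text
the job is handed in; nothing more can be done
None
```

The thick wedge is snug under the front left foot, the balance has not shifted, and I handed the job in while pressing that corner at about 10 N with no dip; the thinner wedge, timer and dish were not touched.

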